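Pack specimen tubes lying down in stacking transport trays

ROBOT

A 7-joint arm with a two-finger parallel gripper is mounted at the origin on the work surface. World frame = base frame: x ahead of the robot, y to its left, z up, the work surface at z = 0. Lengths are in m, angles in rad, forces in N, time in s.
With the tool pointing down it reaches from about 0.4 to 0.875 m from the base axis. Payload 6.5 kg.
Tool frame: the origin (TCP) lies at the very end of the fingers, on their centre line; the grasp point (between the pads) lies 19 mm behind it; y points along the fingers, x is the direction in which the jaws open and shut, and the axes are right-handed (so a half turn about y gives the same grasp; the last joint's range is limited). The gripper opens to 88 mm and grips with 3 to 60 N. Pads are 18 mm wide; open, the fingers measure 123 mm over their backs; the gripper's body (75 mm by 187 mm) begins 45 mm behind the grasp point.
Start: joints at [-1.362, 0.536, -0.004, 1.538, 0.003, 1.067, -0.071], TCP at [0.176, 0.626, 0.239] pointing down, gripper open.
Joint ranges: [-2.7, 2.7], [-0.37, 2.16], [-1.27, 1.26], [0.24, 2.4], [-1.31, 4.45], [0.19, 1.91], [-2.76, 2.76]. Speed limits (rad/s): [2.39, 2.39, 3.14, 3.14, 3.14, 3.14, 3.14].

INTERFACE

Orientations are given as a rotation vector (axis times angle).
In Python, from workcell import env, solver, readout, grab_frame, job gives the robot as it stands. The module is installed in compiled form; this text tells all that it offers. Calls block until the motion is done:
- env.move_to(position, orientation): joint-space move of the TCP to a pose.
- env.move_linear(position, attitude=None, max_speed=0.15, contact_N=None): straight line of the TCP; attitude=None keeps the orientation; max_speed is the mean speed in m/s. With contact_N (N) it stops when the force on the tool has changed by that much, and returns True; else False.
- env.goto_joints(angles): joint-space move.
- env.move_gripper(opening, effort=None): finger opening in m; effort is the grip in N (None keeps the last); returns when the fingers have stopped.
- env.wait(seconds).
- solver.inverse_kinematics(position, orientation): joint angles nearest the present ones, or None.
- readout.observe(): the state.
- grab_frame(name): name is "side" or "top"; returns a dict with "color" (384x512x3 uint8, red, green, blue), "depth" (384x512 float32, m along the optical axis (not along the pixel's ray), 0 where there is no reading), "K" (3x3 intrinsics, pixels), "rvec" (rotation vector, rad) and "tvec" (3), from world to camera coordinates, as OpenCV has them. Camera axes: x right, y down, z forward; pixel columns grow to the right and rows downward; lengths in m; the calibration is good to about 2 mm. A picture is of the moment at which its call begins.
A pose or a line that the arm cannot do raises env.Unreachable and nothing moves.
- job.job_done(): hands the job in, once; it reports no verdict.
The state is a dict: "t": time; "qpos": joint angles; "joint_velocities": joint speeds; "joint_efforts": joint torques, N m; "tcp_pos": TCP position; "eef_rot": TCP orientation; "contact_force": force on the tool from outside, world axes, zero at the start; "ft_torque": the same for the moment, N m; "gripper_width": finger opening in m.
Only numpy, scipy, OpenCV 4.12 (cv2) and the standard library are available. Lean on these libraries where they do the work, as an engineer would, in place of code of your own. Each camera call takes 0.05 s, during which the arm holds its last target.

TASK

Pack the specimen tubes that lie about on the bench for transport, without letting them roll away: lay every red-capped tube in the dark blue lower tray, one to a lane, then press the pale blue tray onto it until its studs are fully home. Lay every green-capped tube in the pale blue tray in the same way, and press the white cover on until it is fully home too. Leave everything else on the bench where it stands.

Things in the scene. Friction and masses are not known exactly. Their poses are not given: they have to be found in the camera images.
- base_center (a point): lower transport tray, dark blue, fixed on the bench: 154 mm long (x), 188 mm wide (y), 38 mm high to the top of its two end walls (22 mm thick, inner faces at x = +-55 mm), 6 mm floor, long sides open, four studs on top. A rib 10 mm thick (y), 76 mm long (x) stands in the middle, its top 36 mm above the underside. The point is the tray's middle, 19 mm above its underside.
- base_lane (a point): resting place of a tube's centre in one lane of the lower tray, 4 mm above the tray's listed middle. Lanes run along x, at y = -80 (this one), -36, +36, +80 mm, all alike. In each, two V cradles (8 mm thick, at x = +-36 mm, V 21 mm wide at its mouth) hold one tube, its top 6 mm below the wall tops; the 64 mm between the cradles is free down to the floor, for fingers
- base_stud (a point): top of one of the four studs of the lower tray (on the end walls at x = +-66, y = +-70 mm): round-topped, 12.5 mm across, 15 mm high above the end wall
- mid_center (a point): second transport tray, pale blue, loose, about 0.34 kg, made like the lower tray (154 mm in x, 188 mm in y, 38 mm high, four studs on top, four lanes), with sockets beneath. The point is the tray's middle, 19 mm above its underside: 19 mm above the bench at the start, 38 mm above the lower tray's point when pressed home on it.
- mid_grip (a point): the second tray's grip rib, by which it is lifted and pressed: 10 mm thick (y), 76 mm long (x), in the middle of the tray, rising from the floor (6 mm above the underside) to 36 mm. The point lies in the rib, 25 mm above the tray's underside
- mid_lane (a point): resting place of a tube's centre in one lane of the second tray, 4 mm above the tray's listed middle. Lanes run along x, at y = -80 (this one), -36, +36, +80 mm, all alike. In each, two V cradles (8 mm thick, at x = +-36 mm, V 21 mm wide at its mouth) hold one tube, its top 6 mm below the wall tops; the 64 mm between the cradles is free down to the floor, for fingers
- mid_stud (a point): top of one of the four studs of the second tray (on the end walls at x = +-66, y = +-70 mm): round-topped, 12.5 mm across, 15 mm high above the end wall
- mid_socket (a point): mouth of one of four sockets beneath the second tray (x = +-66, y = +-70 mm) that fit the studs of the lower tray: 0.75 mm play in x, tight rubber lining in y. The round studs guide it in from 2 to 3 mm off. Just set down it sticks in the rubber 3 to 8 mm too high; press it down with 10 to 25 N to go home. It fits either way round (half a turn)
- lid_center (a point): white cover for the stack, loose, about 0.28 kg, 154 mm (x) by 188 mm (y): a 6 mm plate between end blocks 22 mm thick, 22 mm high, with an upright dark grip on top. The point is on the middle axis, 23 mm above its underside: 23 mm above the bench at the start, 42 mm above the second tray's point when pressed home on it.
- lid_grip (a point): the cover's upright dark grip, by which it is lifted and pressed: 10 mm thick (y), 76 mm long (x), rising from 6 to 46 mm above the underside. The point lies in it 30 mm above the underside
- lid_socket (a point): mouth of one of four sockets beneath the cover (x = +-66, y = +-70 mm) that fit the studs of the second tray: 0.75 mm play in x, tight rubber lining in y. The round studs guide it in from 2 to 3 mm off. Just set down it sticks in the rubber 3 to 8 mm too high; press it down with 10 to 25 N to go home. It fits either way round (half a turn)
- red1_center (a point): a red-capped specimen tube lying on the bench: a smooth straight cylinder 100 mm long, 18 mm across, 32 g, clear with a white paper label and a flush red cap on its +x end. Pushed sideways it rolls away, easily 0.3 m. The point is its centre (9 mm above the bench when lying there); x runs along its length. May be absent (None).
- red2_center (a point): a red-capped specimen tube lying on the bench: a smooth straight cylinder 100 mm long, 18 mm across, 32 g, clear with a white paper label and a flush red cap on its +x end. Pushed sideways it rolls away, easily 0.3 m. The point is its centre (9 mm above the bench when lying there); x runs along its length. May be absent (None).
- red3_center (a point): a red-capped specimen tube lying on the bench: a smooth straight cylinder 100 mm long, 18 mm across, 32 g, clear with a white paper label and a flush red cap on its +x end. Pushed sideways it rolls away, easily 0.3 m. The point is its centre (9 mm above the bench when lying there); x runs along its length. May be absent (None).
- green1_center (a point): a green-capped specimen tube lying on the bench: a smooth straight cylinder 100 mm long, 18 mm across, 32 g, clear with a white paper label and a flush green cap on its +x end. Pushed sideways it rolls away, easily 0.3 m. The point is its centre (9 mm above the bench when lying there); x runs along its length. May be absent (None).
- green2_center (a point): a green-capped specimen tube lying on the bench: a smooth straight cylinder 100 mm long, 18 mm across, 32 g, clear with a white paper label and a flush green cap on its +x end. Pushed sideways it rolls away, easily 0.3 m. The point is its centre (9 mm above the bench when lying there); x runs along its length. May be absent (None).
- green3_center (a point): a green-capped specimen tube lying on the bench: a smooth straight cylinder 100 mm long, 18 mm across, 32 g, clear with a white paper label and a flush green cap on its +x end. Pushed sideways it rolls away, easily 0.3 m. The point is its centre (9 mm above the bench when lying there); x runs along its length. May be absent (None).
- oil_bottle: bystander: small amber bottle, 26 mm across, 62 mm high; origin under its middle
- slide_mailer: bystander: orange slide case 80 x 28 x 26 mm; origin under its middle
- petri_dish: bystander: closed culture dish, 92 mm across, 16 mm high; origin under its middle
- bench_timer: bystander: white timer 60 x 75 x 22 mm; origin under its middle
- tip_box: bystander: blue box with pale lid, 87 x 122 x 72 mm; origin under its middle
- reagent_bottle: bystander: clear bottle with blue cap, 60 mm across, 115 mm high; origin under its middle
There are look-alikes about, which are no part of the job. Leave any pink look-alike of the part that bears red3_center alone.

How it is judged:
By the outcome, as a careful person would: the job done as asked, in the order asked, and still so for the second after the job is handed in, with the robot touching nothing.
Of red1, red2, red3, green1, green2, green3 only 4 to 6 are there at a start; the rules pass over those that are not, and their reading is None.
At some moment in a run one of mid, lid may be knocked a few centimetres aside while the robot is not near it.
It also fails if it takes over 210 s, if anything falls off the work surface, if the arm or the gripper's body presses on something with over 40 N, if the wrist force passes 120 N, or if a joint passes its speed limit or range.

## Working session

There is one attempt and no reset: what is moved stays moved. The work goes in short steps, each a Python script; the robot and the scene stay as the last script left them, time stands still between calls to the robot, and variables do not carry over. Pictures are saved under pics/ and viewed, and the job is handed in when it is done.

```bash
mkdir -p pics; ls; python3 - <<'E'
from workcell import env, solver, readout, grab_frame, job
import cv2,numpy as np
s=readout.observe(); print({k:np.round(v,3) for k,v in s.items()})
for n in ("top","side"):
    f=grab_frame(n); cv2.imwrite(f"pics/{n}0.png",f["color"][:,:,::-1])
    np.savez(f"pics/{n}0.npz",**f)
    R=cv2.Rodrigues(np.array(f["rvec"],float))[0]; print(n,np.round(f["K"],1).tolist(),"cam",np.round(-R.T@np.ravel(f["tvec"]),3),"fwd",np.round(R[2],3),"right",np.round(R[0],2))
E
```

```text
pics
{'t': np.float64(0.0), 'qpos': array([-1.362,  0.537, -0.004,  1.539,  0.003,  1.067, -0.071]), 'joint_velocities': array([ 0.002, -0.001, -0.001, -0.   ,  0.   ,  0.001,  0.001]), 'joint_efforts': array([ 0.0000e+00, -5.7098e+01,  9.9100e-01, -2.5161e+01, -5.6000e-02,
        1.8000e-02,  0.0000e+00]), 'tcp_pos': array([0.176, 0.625, 0.238]), 'eef_rot': array([-1.328, -1.004,  1.006]), 'contact_force': array([-0.727,  0.291,  0.162]), 'ft_torque': array([ 0.019,  0.019, -0.015]), 'gripper_width': np.float64(0.088)}
top [[478.4, 0.0, 249.5], [0.0, 478.4, 195.3], [0.0, 0.0, 1.0]] cam [0.278 0.06  1.435] fwd [ 0.183  0.014 -0.983] right [ 0.02 -1.   -0.01]
side [[400.9, 0.0, 258.5], [0.0, 400.9, 192.6], [0.0, 0.0, 1.0]] cam [-0.098 -0.509  0.895] fwd [ 0.537  0.481 -0.693] right [ 0.66 -0.75 -0.01]
```

```bash
python3 - <<'E'
import cv2
for n in ("top","side"):
    a=cv2.imread(f"pics/{n}0.png"); cv2.imwrite(f"pics/{n}0b.png",cv2.resize(a,(800,600),interpolation=cv2.INTER_CUBIC))
E
```

```text
(no output)
```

View pics/top0b.png

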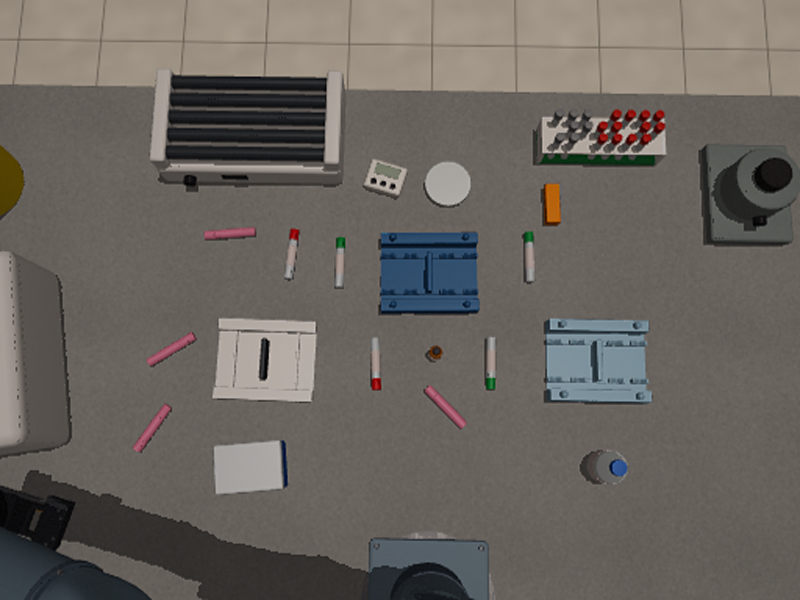

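View pics/side0b.png

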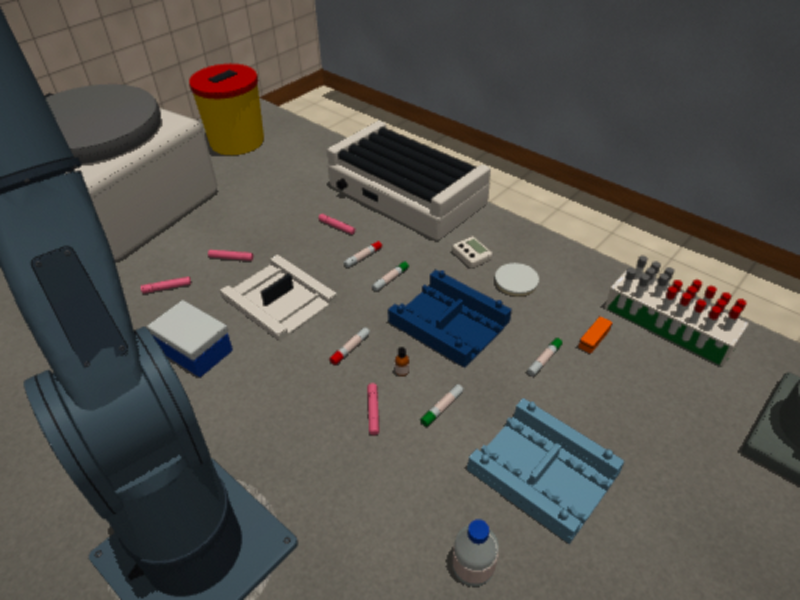

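The pictures (800x600 scale) show:

| Item | Top view pixels | Notes |
|---|---|---|
| Red-capped tubes lying on the bench | (291,254), (375,363) | two |
| Green-capped tubes lying on the bench | (340,262), (529,257), (490,363) | three |
| Pink tubes | (230,234), (172,349), (153,428), (445,407) | look-alikes, to be left alone |
| Red and grey caps standing in the rack | (632,125) | look-alikes, to be left alone |
| Base tray | (429,272) | dark blue |
| Mid tray | (598,361) | pale blue |
| Lid | (265,359) | white |

By the description I choose the white-label tubes with a red or green cap on one end. I'll check them in a close crop and localise them.

```bash
cat > h.py <<'E'
import numpy as np, cv2
def cam(f):
    R=cv2.Rodrigues(np.array(f["rvec"],float).ravel())[0]; t=np.array(f["tvec"],float).ravel()
    return np.array(f["K"],float),R,t
def rays(f,uv):
    K,R,t=cam(f); uv=np.atleast_2d(np.asarray(uv,float))
    d=np.c_[uv,np.ones(len(uv))]@np.linalg.inv(K).T@R
    return -R.T@t,d
def toplane(f,uv,z):
    c,d=rays(f,uv); return c+d*((z-c[2])/d[:,2])[:,None]
def cloud(f):
    h,w=f["depth"].shape; v,u=np.mgrid[:h,:w]
    c,d=rays(f,np.c_[u.ravel(),v.ravel()])
    P=(c+d*f["depth"].reshape(-1,1)).reshape(h,w,3); P[f["depth"]==0]=np.nan
    return P
def proj(f,P):
    return cv2.projectPoints(np.atleast_2d(np.asarray(P,float)),np.array(f["rvec"],float),np.array(f["tvec"],float),np.array(f["K"],float),None)[0][:,0]
def hsv(f): return cv2.cvtColor(f["color"],cv2.COLOR_RGB2HSV)
def tubes(f,zc=0.009,hmin=0.004,hmax=0.03,roi=None):
    """capped tubes: returns (colour, centre, dir towards cap, length, width)"""
    P=cloud(f); H=hsv(f); C=f["color"].astype(int)
    sat=(H[...,1]>140)&(H[...,2]>60)
    red=sat&((H[...,0]<6)|(H[...,0]>174)); grn=sat&(H[...,0]>50)&(H[...,0]<80)
    up=((P[...,2]>hmin)&(P[...,2]<hmax))
    out=[]
    n,lab,st,cen=cv2.connectedComponentsWithStats(up.astype(np.uint8),connectivity=4)
    for i in range(1,n):
        if not 60<st[i,4]<420: continue
        m=lab==i
        r,g=(m&red).sum(),(m&grn).sum()
        v,u=np.nonzero(m); X=toplane(f,np.c_[u,v],zc)[:,:2]
        (cx,cy),(w,h),a=cv2.minAreaRect((X*1000).astype(np.float32))
        mu,ev=cv2.PCACompute(X.astype(np.float32),mean=None)
        mu=mu[0]; d=ev[0]
        s=(X-mu)@d; q=(X-mu)@ev[1]
        ctr=mu+d*(s.max()+s.min())/2
        out.append(dict(px=cen[i].round(0),n=st[i,4],r=r,g=g,c=ctr,d=d,L=np.ptp(s),W=np.ptp(q),col=f["color"][m].mean(0).round(0)))
    return out
E
python3 - <<'E'
import numpy as np,cv2
from h import *
f=dict(np.load("pics/top0.npz"))
P=cloud(f); print("bench z", np.nanmedian(P[240:300,200:330,2]), np.nanstd(P[262:268,215:230,2]))
for t in tubes(f): print({k:(np.round(v,4).tolist() if isinstance(v,np.ndarray) else round(float(v),3)) for k,v in t.items()})
a=f["color"][120:290,80:440,::-1]; cv2.imwrite("pics/crop0.png",cv2.resize(a,(800,378),interpolation=cv2.INTER_CUBIC))
E
```

```text
bench z -0.0005261839289090187 0.0029149391489005296
{'px': [177.0, 115.0], 'n': 242.0, 'r': 0.0, 'g': 0.0, 'c': [0.7955, 0.325], 'd': [-0.042399998754262924, 0.9991000294685364], 'L': 0.296, 'W': 0.062, 'col': [75.0, 70.0, 67.0]}
{'px': [9.0, 122.0], 'n': 141.0, 'r': 0.0, 'g': 0.0, 'c': [0.7691, 0.838], 'd': [0.9779000282287598, -0.20900000631809235], 'L': 0.117, 'W': 0.037, 'col': [81.0, 65.0, 5.0]}
{'px': [353.0, 131.0], 'n': 256.0, 'r': 0.0, 'g': 0.0, 'c': [0.7544, -0.2363], 'd': [0.9998999834060669, 0.014700000174343586], 'L': 0.081, 'W': 0.037, 'col': [154.0, 82.0, 13.0]}
{'px': [147.0, 149.0], 'n': 189.0, 'r': 0.0, 'g': 0.0, 'c': [0.6834, 0.4001], 'd': [-0.09640000015497208, 0.9952999949455261], 'L': 0.1, 'W': 0.023, 'col': [144.0, 78.0, 94.0]}
{'px': [186.0, 162.0], 'n': 188.0, 'r': 34.0, 'g': 0.0, 'c': [0.6432, 0.2765], 'd': [0.9969000220298767, -0.07909999787807465], 'L': 0.1, 'W': 0.023, 'col': [137.0, 107.0, 105.0]}
{'px': [339.0, 164.0], 'n': 196.0, 'r': 0.0, 'g': 30.0, 'c': [0.6436, -0.1908], 'd': [1.0, 0.005400000140070915], 'L': 0.107, 'W': 0.021, 'col': [114.0, 120.0
[... 887 characters left out ...]
}
{'px': [314.0, 232.0], 'n': 200.0, 'r': 0.0, 'g': 34.0, 'c': [0.4348, -0.1134], 'd': [1.0, -0.007400000002235174], 'L': 0.099, 'W': 0.021, 'col': [112.0, 121.0, 107.0]}
{'px': [41.0, 260.0], 'n': 73.0, 'r': 0.0, 'g': 0.0, 'c': [0.3357, 0.6937], 'd': [0.9858999848365784, 0.16760000586509705], 'L': 0.116, 'W': 0.008, 'col': [83.0, 78.0, 74.0]}
{'px': [284.0, 260.0], 'n': 207.0, 'r': 0.0, 'g': 0.0, 'c': [0.3509, -0.0283], 'd': [0.7016000151634216, 0.7125999927520752], 'L': 0.099, 'W': 0.019, 'col': [151.0, 83.0, 99.0]}
{'px': [97.0, 274.0], 'n': 219.0, 'r': 0.0, 'g': 0.0, 'c': [0.3008, 0.5258], 'd': [0.8417999744415283, -0.5397999882698059], 'L': 0.103, 'W': 0.026, 'col': [146.0, 80.0, 96.0]}
```

View pics/crop0.png

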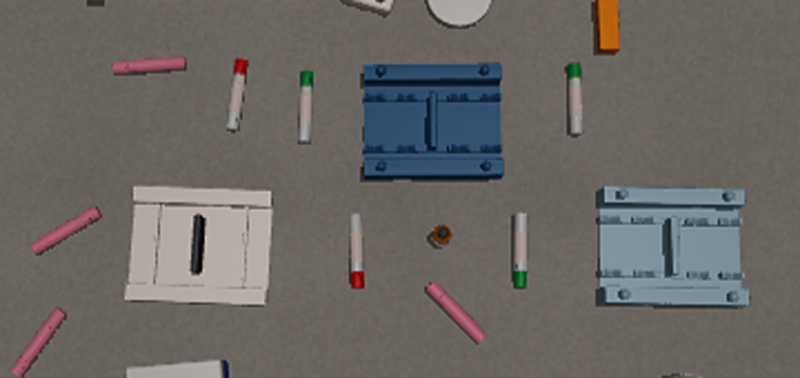

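The crop confirms the choice: two red-capped and three green-capped white-label tubes, and the pink ones are plain pink. Now I'll measure the trays and lid from wall-top points.

```bash
cat >> h.py <<'E'
RNG=dict(base=((100,125),(100,255),(20,140)),mid=((90,112),(40,125),(100,255)),lid=((0,180),(0,40),(110,255)))
def tray(f,kind,zlo,zhi,zp,roi):
    """wall tops: colour mask + height band, edges cast to plane zp. roi=(xmin,xmax,ymin,ymax)"""
    P=cloud(f); H=hsv(f); r=RNG[kind]
    m=np.ones(H.shape[:2],bool)
    for k in range(3): m&=(H[...,k]>=r[k][0])&(H[...,k]<=r[k][1])
    m&=(P[...,2]>zlo)&(P[...,2]<zhi)&(P[...,0]>roi[0])&(P[...,0]<roi[1])&(P[...,1]>roi[2])&(P[...,1]<roi[3])
    v,u=np.nonzero(m); X=toplane(f,np.c_[u,v],zp)[:,:2]
    # fit wall strips: split by PCA-free kmeans in x, strip centroid each
    (cx,cy),(w,h),a=cv2.minAreaRect((X*1000).astype(np.float32))
    box=cv2.boxPoints(((cx,cy),(w,h),a))
    e=[box[1]-box[0],box[2]-box[1]]; L=e[0] if np.linalg.norm(e[0])>np.linalg.norm(e[1]) else e[1]
    yaw=np.arctan2(L[1],L[0])-np.pi/2; yaw=(yaw+np.pi/2)%np.pi-np.pi/2
    # robust: median of strip lines
    c,s=np.cos(yaw),np.sin(yaw); Xr=(X-[cx/1000,cy/1000])@np.array([[c,-s],[s,c]])
    res=[]
    for sg in (1,-1):
        k=(sg*Xr[:,0]>0.05)
        if k.sum()>20:
            p=np.polyfit(Xr[k,1],Xr[k,0],1); res.append((k.sum(),round(float(p[0]),4),round(float(p[1]),4)))
    return dict(c=np.array([cx,cy])/1000,size=(round(w,1),round(h,1)),yaw=yaw,n=len(X),strips=res,m=m)
E
python3 - <<'E'
import numpy as np
from h import *
f=dict(np.load("pics/top0.npz")); P=cloud(f);H=hsv(f)
fs=dict(np.load("pics/side0.npz"))
for k,uv in dict(base=(275,174),mid=(383,231),lid=(142,210)).items():
    print(k,H[uv[1],uv[0]],P[uv[1],uv[0]].round(3),P[uv[1]-22:uv[1]+24:2,uv[0]-22,2].round(3))
for g,n in((f,"top"),(fs,"side")):
  for k,lo,hi,zp,roi in (("base",.031,.045,.038,(.45,.75,-.15,.2)),("mid",.031,.045,.038,(.3,.6,-.5,-.1)),("lid",.014,.03,.022,(.3,.6,.15,.5))):
    t=tray(g,k,lo,hi,zp,roi); t.pop("m"); print(n,k,t)
E
```

```text
base [106 139 110] [0.605 0.004 0.036] [0.043 0.037 0.036 0.013 0.006 0.007 0.012 0.007 0.009 0.002 0.005 0.003
 0.005 0.007 0.001 0.004 0.004 0.015 0.011 0.005 0.04  0.045 0.042]
mid [100  50 159] [ 0.44  -0.313  0.037] [0.038 0.036 0.002 0.001 0.007 0.012 0.007 0.007 0.007 0.008 0.003 0.005
 0.002 0.007 0.006 0.005 0.004 0.011 0.005 0.01  0.037 0.053 0.05 ]
lid [ 15  24 149] [0.491 0.401 0.022] [ 0.004 -0.002  0.001 -0.    -0.002  0.     0.     0.004  0.006 -0.
 -0.002 -0.    -0.004  0.014  0.019  0.014  0.009 -0.001  0.003 -0.004
  0.    -0.001  0.003]
top base {'c': array([0.60545325, 0.00525418]), 'size': (153.7, 184.8), 'yaw': np.float32(0.0184381), 'n': 903, 'strips': [(np.int64(407), 0.0005, 0.0668), (np.int64(411), -0.0035, -0.065)]}
top mid {'c': array([ 0.44247723, -0.3141994 ]), 'size': (185.1, 152.7), 'yaw': np.float32(-0.0068906546), 'n': 877, 'strips': [(np.int64(385), -0.0032, 0.0661), (np.int64(416), -0.0037, -0.0657)]}
top lid {'c': array([0.47900818, 0.29370267]), 'size': (229.8, 246.6), 'yaw': np.float32(1.5432202), 'n': 973, 'strips': [(np.int64(336), -0.0009, 0.082), (np.int64(126), 0.1421, -0.0721)]}
side base {'c': array([0.60305859, 0.00245468]), 'size': (159.0, 188.5), 'yaw': np.float32(0.014487028), 'n': 781, 'strips': [(np.int64(328), -0.009, 0.0659), (np.int64(380), -0.0069, -0.0655)]}
side mid {'c': array([ 0.44101407, -0.31579517]), 'size': (186.8, 153.3), 'yaw': np.float32(-0.0012329817), 'n': 1194, 'strips': [(np.int64(485), -0.0005, 0.0654), (np.int64(598), 0.001, -0.0662)]}
side lid {'c': array([0.47496613, 0.28857904]), 'size': (239.0, 245.7), 'yaw': np.float32(1.5490028), 'n': 668, 'strips': [(np.int64(227), -0.0054, 0.0837), (np.int64(95), 0.1627, -0.0743)]}
```

```bash
cat >> h.py <<'E'
def Rtool(theta):  # jaw direction at angle theta in xy, fingers down
    x=np.array([np.cos(theta),np.sin(theta),0]); y=np.array([0,0,-1.]); 
    return cv2.Rodrigues(np.column_stack([x,y,np.cross(x,y)]))[0].ravel()
def best_theta(solver,pos,theta):
    """of the two equal grasps, pick that with joint 7 (and 5) well inside range"""
    best=None
    for th in (theta,theta+np.pi):
        q=solver.inverse_kinematics(np.asarray(pos,float),Rtool(th))
        if q is None: continue
        c=abs(q[6])+0.5*abs(q[4])
        if best is None or c<best[0]: best=(c,th,q)
    return best
def lidbox(f,roi=None,z=0.022):
    H=hsv(f); m=((H[...,1]<60)&(H[...,2]>125)).astype(np.uint8)
    P=cloud(f)
    n,lab,st,cen=cv2.connectedComponentsWithStats(m)
    out=[]
    for i in range(1,n):
        if st[i,4]<800: continue
        v,u=np.nonzero(lab==i); X=toplane(f,np.c_[u,v],z)[:,:2]
        (cx,cy),(w,h),a=cv2.minAreaRect((X*1000).astype(np.float32))
        out.append((cen[i].round(),st[i,4],(round(cx,1),round(cy,1)),(round(w,1),round(h,1)),round(a,2)))
    return out
E
python3 - <<'E'
import numpy as np
from h import *
from workcell import solver, readout
for n in("top","side"):
    f=dict(np.load(f"pics/{n}0.npz")); 
    for o in lidbox(f): print(n,o)
    t=tray(f,"lid",.014,.03,.022,(.35,.58,.17,.42)); t.pop("m"); print(t)
R=cv2.Rodrigues(readout.observe()["eef_rot"])[0]; print(R.round(2))
for p in [(.643,.2765),(.605,-.075),(.442,-.314),(.48,.29),(.4318,.1065)]:
    for th in (np.pi/2,-np.pi/2):
        print(p,th,np.round(solver.inverse_kinematics(np.array([*p,.05]),Rtool(th)),2))
E
```

```text
top (array([261.,  29.]), np.int32(29123), (1009.1, 75.7), (357.1, 1661.7), 0.79)
top (array([  5., 229.]), np.int32(1333), (451.1, 805.2), (373.2, 38.3), 6.65)
top (array([170., 231.]), np.int32(2972), (433.4, 315.1), (189.9, 152.9), 88.85)
top (array([382., 235.]), np.int32(2193), (429.9, -314.4), (124.2, 192.9), 1.07)
top (array([158., 299.]), np.int32(1329), (232.5, 337.8), (87.9, 124.0), 5.94)
{'c': array([0.43332813, 0.31631439]), 'size': (187.6, 153.6), 'yaw': np.float32(-0.023418903), 'n': 948, 'strips': [(np.int64(439), -0.0054, 0.0656), (np.int64(465), -0.0014, -0.0659)]}
side (array([370., 142.]), np.int32(6390), (1001.0, 202.2), (1474.8, 253.8), 88.2)
side (array([90., 96.]), np.int32(1028), (564.5, 1046.3), (427.4, 175.0), 19.62)
side (array([179., 190.]), np.int32(1587), (431.7, 308.6), (201.7, 157.1), 88.91)
side (array([119., 209.]), np.int32(920), (252.7, 376.4), (91.1, 130.1), 5.99)
{'c': array([0.46550092, 0.29120547]), 'size': (234.1, 226.7), 'yaw': np.float32(-0.021793485), 'n': 649, 'strips': [(np.int64(344), -0.0006, -0.1)]}
[[ 0.27 -0.   -0.96]
 [ 0.96 -0.    0.27]
 [-0.   -1.   -0.  ]]
(0.643, 0.2765) 1.5707963267948966 [-0.49  0.84  0.04  1.49 -0.04  0.81  1.13]
(0.643, 0.2765) -1.5707963267948966 [-0.84  0.93  0.61  1.52 -0.63  0.89 -1.59]
(0.605, -0.075) 1.5707963267948966 [-0.09  0.73  0.2   1.77 -0.21  0.67  1.79]
(0.605, -0.075) -1.5707963267948966 [-0.4   0.83  0.65  1.78 -0.69  0.77 -0.96]
(0.442, -0.314) 1.5707963267948966 [ 0.22  0.68  0.42  1.95 -0.46  0.6   2.51]
(0.442, -0.314) -1.5707963267948966 [ 1.25  0.91 -1.    1.89  0.98  0.93 -1.81]
(0.48, 0.29) 1.5707963267948966 [-0.63  0.66  0.01  1.89 -0.01  0.6   0.96]
(0.48, 0.29) -1.5707963267948966 [-1.02  0.73  0.53  1.91 -0.59  0.66 -1.69]
(0.4318, 0.1065) 1.5707963267948966 [-0.38  0.53  0.05  2.18 -0.06  0.43  1.28]
(0.4318, 0.1065) -1.5707963267948966 [-0.69  0.58  0.43  2.2  -0.53  0.47 -1.42]
```

Red tube near (375,363) first, into the base lane at y = +80.

```bash
cat > m.py <<'E'
from h import *
from workcell import env, solver, readout, grab_frame, job
def T(): return round(float(readout.observe()["t"]),1)
def up(z=0.2,v=0.4):
    p=readout.observe()["tcp_pos"]; env.move_linear([p[0],p[1],z],max_speed=v)
def pick(c,d,half=0,z=0.003,op=0.044,eff=12):
    if d[0]<0: d=-np.asarray(d)
    th=np.arctan2(d[1],d[0])+np.pi/2+half*np.pi
    R=Rtool(th)
    env.move_gripper(op)
    env.move_to([c[0],c[1],0.13],R)
    env.move_linear([c[0],c[1],0.05],max_speed=0.3)
    hit=env.move_linear([c[0],c[1],z],max_speed=0.08,contact_N=6)
    s=readout.observe(); print("down",hit,s["tcp_pos"].round(4),T())
    env.move_gripper(0.0,effort=eff); s=readout.observe(); print("width",round(s["gripper_width"],4))
    if s["gripper_width"]<0.012: print("MISSED"); return None
    return s["tcp_pos"][2]
def place(xy,yaw,z,half=0,lift=0.06,op=0.026):
    R=Rtool(yaw+np.pi/2+half*np.pi)
    env.move_to([xy[0],xy[1],z+lift],R)
    env.move_linear([xy[0],xy[1],z+0.02],max_speed=0.15)
    hit=env.move_linear([xy[0],xy[1],z],max_speed=0.03,contact_N=3)
    s=readout.observe(); print("placed",hit,s["tcp_pos"].round(4),s["contact_force"].round(1),T())
    env.move_gripper(op); 
def save(n,tag):
    f=grab_frame(n); np.savez(f"pics/{n}{tag}.npz",**f)
    cv2.imwrite(f"pics/{n}{tag}.png",cv2.resize(f["color"][:,:,::-1],(800,600),interpolation=cv2.INTER_CUBIC)); return f
BASE=np.array([0.605,0.004]); BYAW=0.021
def lane(y,c=BASE,yaw=BYAW): return c+np.array([-np.sin(yaw),np.cos(yaw)])*y
E
python3 - <<'E'
from m import *
f=grab_frame("top"); t=min(tubes(f),key=lambda t:np.hypot(*(t["c"]-[.4318,.1065]))); print(t["c"],t["d"],t["r"])
z=pick(t["c"],t["d"]); print("grasp z",z,T())
env.move_linear([t["c"][0],t["c"][1],0.13],max_speed=0.3); print(T())
save("top","1"); save("side","1")
E
```

```text
[0.43037859 0.10646063] [0.9975654  0.06973742] 44
down False [0.4307 0.1065 0.0033] 4.2
width 0.0177
grasp z 0.003154491024976773 4.7
5.3
```

```bash
python3 - <<'E'
import cv2
a=cv2.imread("pics/top1.png")[200:500,250:650]; b=cv2.imread("pics/side1.png")[150:450,250:650]
import numpy as np
cv2.imwrite("pics/c1.png",np.hstack([a,b]))
E
```

```text
(no output)
```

View pics/c1.png

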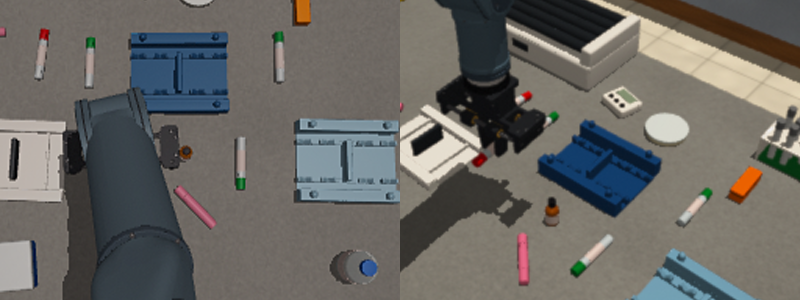

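The tube is held: width reads 17.7 mm, and its red cap shows under the gripper at (480,160) in the right half. Laying it down.

```bash
python3 - <<'E'
from m import *
p=lane(0.08); place(p,BYAW,0.0165)
up(0.16); print(T())
f=grab_frame("top"); t=min(tubes(f),key=lambda t:np.hypot(*(t["c"]-[.6432,.2765]))); print(t["c"],t["d"],t["r"])
z=pick(t["c"],t["d"])
env.move_linear([t["c"][0],t["c"][1],0.13],max_speed=0.3)
print(T(),readout.observe()["gripper_width"]); save("top","2"); save("side","2")
import cv2
a=cv2.imread("pics/top2.png")[200:500,250:650]; b=cv2.imread("pics/side2.png")[150:450,250:650]
cv2.imwrite("pics/c2.png",np.hstack([a,b]))
E
```

```text
placed True [0.6029 0.0845 0.0178] [1.3 1.1 0.5] 7.2
8.0
[0.64173627 0.27734798] [ 0.9962736  -0.08624954] 34
down True [6.402e-01 2.768e-01 6.000e-04] 10.4
width 0.0171
11.5 0.01772099877758097
```

View pics/c2.png

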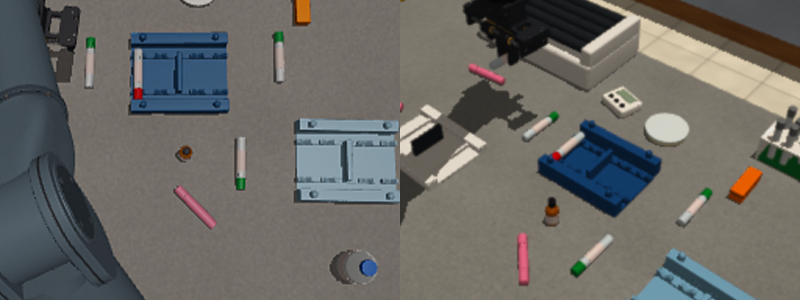

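The first red tube lies in the lane at y=+80, and the second is held (17.7 mm). I'll place it in lane −80 and look at the result.

```bash
python3 - <<'E'
from m import *
p=lane(-0.08); place(p,BYAW,0.014)
up(0.16); env.move_to([.45,.12,.25],Rtool(np.pi/2)); print(T())
f=save("top","3"); g=save("side","3")
for k,h in(("top",f),("side",g)):
    b=tray(h,"base",.031,.045,.038,(.45,.75,-.15,.2)); b.pop("m"); print(k,b)
    b=tray(h,"mid",.031,.045,.038,(.3,.6,-.5,-.1)); b.pop("m"); print(k,b)
    for o in lidbox(h): print(k,o) if abs(o[2][1]-315)<60 else 0
import cv2
a=f["color"][120:230,200:350,::-1]; b=g["color"][150:260,230,:] if 0 else g["color"][150:260,230:380,::-1]
cv2.imwrite("pics/c3.png",cv2.resize(np.hstack([a,b]),(780,286),interpolation=cv2.INTER_CUBIC))
E
```

```text
placed True [ 0.6063 -0.0754  0.0151] [0.6 1.3 1.3] 13.9
15.8
top {'c': array([0.60558533, 0.00521979]), 'size': (154.1, 184.3), 'yaw': np.float32(0.021967173), 'n': 784, 'strips': [(np.int64(413), 0.0039, 0.0663), (np.int64(291), 0.0278, -0.0636)]}
top {'c': array([ 0.44232462, -0.31411148]), 'size': (185.2, 153.0), 'yaw': np.float32(-0.006890774), 'n': 890, 'strips': [(np.int64(390), -0.0047, 0.0661), (np.int64(424), -0.0039, -0.0658)]}
top (array([164., 231.]), np.int32(2454), (434.4, 322.7), (175.7, 154.9), 88.85)
top (array([158., 299.]), np.int32(1340), (232.6, 337.7), (88.2, 124.8), 6.25)
side {'c': array([0.6033277, 0.0032362]), 'size': (158.2, 187.3), 'yaw': np.float32(0.01692152), 'n': 769, 'strips': [(np.int64(321), -0.0001, 0.0656), (np.int64(379), -0.0019, -0.066)]}
side {'c': array([ 0.44079626, -0.31590042]), 'size': (187.1, 153.7), 'yaw': np.float32(-0.0019750595), 'n': 1239, 'strips': [(np.int64(503), 0.0003, 0.0654), (np.int64(624), 0.0014, -0.0662)]}
side (array([177., 187.]), np.int32(1513), (432.4, 309.7), (208.3, 159.7), 88.75)
```

View pics/c3.png

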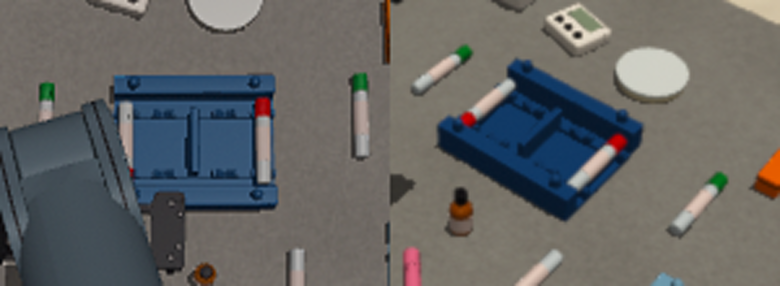

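Both red tubes lie in their lanes. In the crop they are at (125,140) and (263,140), between the end walls. Next I'll re-look, then grip the mid tray and lift it.

```bash
cat >> m.py <<'E'
def griprib(c,yaw,z,op=0.04,eff=60,half=0,zs=0.16):
    env.move_gripper(op)
    R=Rtool(yaw+np.pi/2+half*np.pi)
    env.move_to([c[0],c[1],zs],R)
    env.move_linear([c[0],c[1],z+0.02],max_speed=0.25)
    hit=env.move_linear([c[0],c[1],z],max_speed=0.05,contact_N=8)
    s=readout.observe(); print("down",hit,s["tcp_pos"].round(4))
    env.move_gripper(0.0,effort=eff); s=readout.observe(); print("width",round(s["gripper_width"],4),s["contact_force"].round(1),"tcp",s["tcp_pos"].round(4),T())
E
python3 - <<'E'
from m import *
f=grab_frame("top"); P=cloud(f); H=hsv(f)
for xy in (lane(.08),lane(-.08)):
    m=(np.abs(P[...,0]-xy[0])<.04)&(np.abs(P[...,1]-xy[1])<.005); print("tube top z",np.nanmedian(P[m][:,2]),m.sum())
b=tray(f,"mid",.031,.045,.038,(.3,.6,-.5,-.1)); print(b["c"])
griprib((0.4416,-0.315),-0.003,0.009)
up(0.12,0.15); print(readout.observe()["gripper_width"],readout.observe()["contact_force"].round(1))
env.move_to([BASE[0],BASE[1],0.105],Rtool(BYAW+np.pi/2)); print(T(),readout.observe()["qpos"].round(2))
env.wait(0.3)
s=readout.observe(); print(s["tcp_pos"].round(4),s["gripper_width"])
f=save("top","4"); g=save("side","4")
a=f["color"][100:250,180:370,::-1]; b=g["color"][120:270,210:400,::-1]
cv2.imwrite("pics/c4.png",cv2.resize(np.hstack([a,b]),(798,315),interpolation=cv2.INTER_CUBIC))
E
```

```text
tube top z 0.03059058046097085 66
tube top z 0.03033264554395909 88
[ 0.44232462 -0.31411148]
down False [ 0.4415 -0.315   0.0089]
width 0.0095 [-0.2  0.5  0.6] tcp [ 0.4416 -0.3151  0.0091] 19.8
0.00973219560517478 [ 0.3 -0.7 -3. ]
22.0 [-0.41  0.68  0.47  1.78 -0.41  0.79  1.85]
[0.6049 0.003  0.1051] 0.009310142075912024
```

View pics/c4.png

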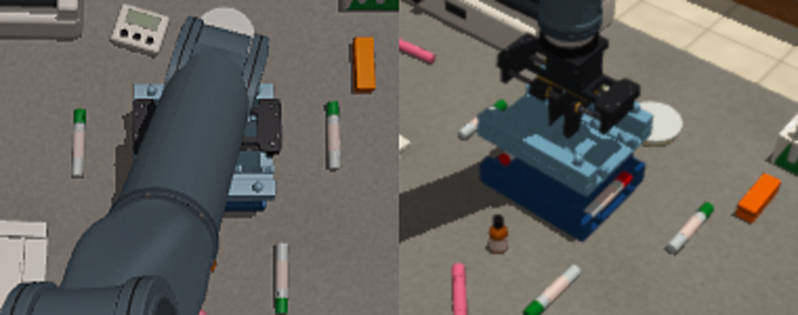

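```bash
python3 - <<'E'
from h import *
for n in("side","top"):
    f=dict(np.load(f"pics/{n}4.npz"))
    t=tray(f,"mid",.126,.142,.134,(.45,.75,-.15,.16)); m=t.pop("m"); print(n,t)
    im=f["color"][:,:,::-1].copy(); im[m]=(0,0,255)
    u=proj(f,[[.605,.003,.134]])[0].astype(int); print(u)
    cv2.imwrite(f"pics/m4{n}.png",cv2.resize(im[max(0,u[1]-80):u[1]+70,u[0]-95:u[0]+95],(760,600),interpolation=cv2.INTER_NEAREST))
E
```

```text
side {'c': array([ 0.60066852, -0.00239111]), 'size': (153.3, 186.1), 'yaw': np.float32(0.053803682), 'n': 268, 'strips': [(np.int64(51), 0.0343, 0.0675), (np.int64(217), 0.0433, -0.0635)]}
[288 174]
top {'c': array([0.60605322, 0.0038075 ]), 'size': (149.6, 183.8), 'yaw': np.float32(0.017137766), 'n': 250, 'strips': [(np.int64(120), 0.0031, 0.0658), (np.int64(130), -0.009, -0.0671)]}
[276 166]
```

View pics/m4side.png

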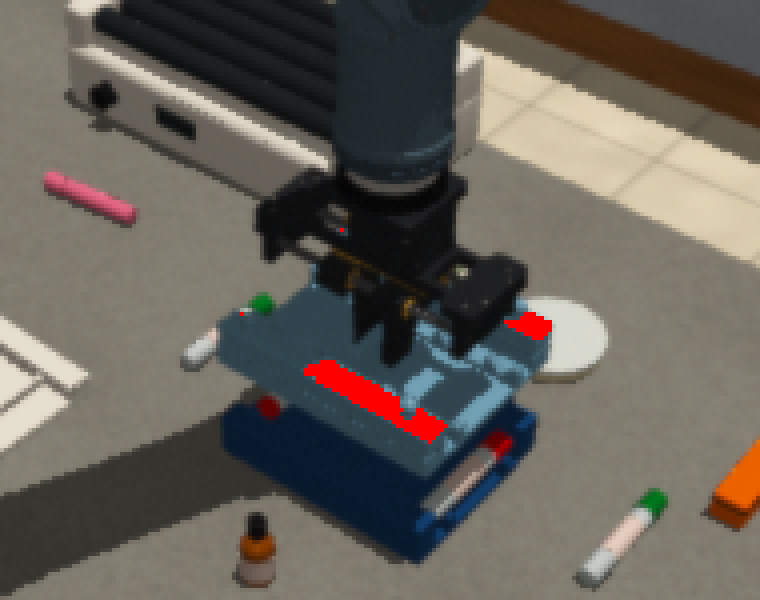

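View pics/m4top.png

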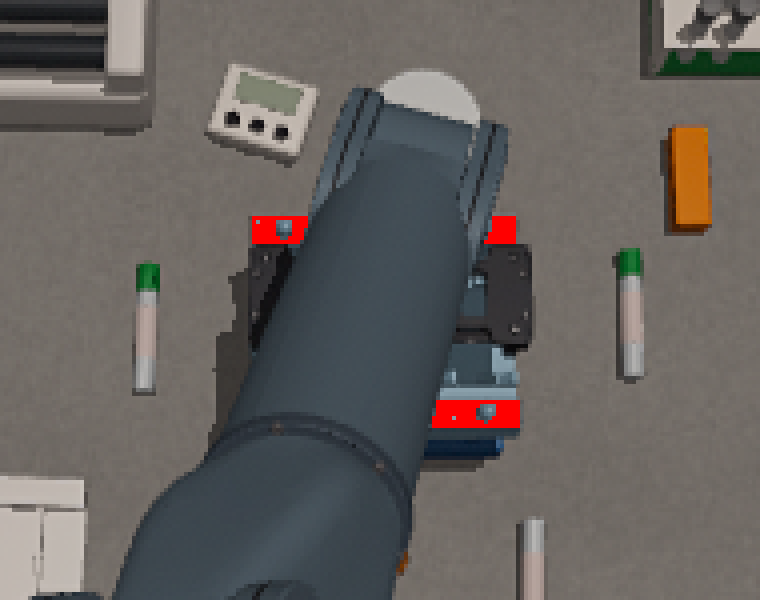

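In the top view the held tray's wall tops are clear and its yaw matches the base. It needs about (+0.5, +1.4) mm of shift. I'll correct that, set it down and press.

```bash
python3 - <<'E'
from m import *
R=Rtool(BYAW-0.001+np.pi/2); x,y=0.6054,0.0044
s=readout.observe(); e=np.array([.605,.004])-s["tcp_pos"][:2]; print("track err",e.round(4))
env.move_linear([x,y,0.08],R,max_speed=0.08); s=readout.observe(); print(s["tcp_pos"].round(4))
x2,y2=np.array([x,y])*2-s["tcp_pos"][:2]
print(env.move_linear([x2,y2,0.060],max_speed=0.03,contact_N=12)); s=readout.observe(); print(s["tcp_pos"].round(4),s["contact_force"].round(1))
F0=s["contact_force"]
for z in (0.057,.054,.051,.049,.047,.0455):
    h=env.move_linear([x2,y2,z],max_speed=0.02,contact_N=25); s=readout.observe(); print(z,h,s["tcp_pos"].round(4),s["contact_force"].round(1),s["gripper_width"].round(4))
print(T())
E
```

```text
track err [0.     0.0004]
[0.6049 0.0043 0.0792]
False
[0.606  0.0044 0.0601] [-0.3 -0.7 -4.1]Traceback (most recent call last):
  File "<stdin>", line 9, in <module>
AttributeError: 'float' object has no attribute 'round'
```

```bash
python3 - <<'E'
from m import *
x2,y2=0.6057,0.0044
s=readout.observe(); print(s["tcp_pos"].round(4),s["contact_force"].round(1))
for z in (.054,.051,.049,.047,.0455):
    h=env.move_linear([x2,y2,z],max_speed=0.02,contact_N=25); s=readout.observe(); print(z,h,s["tcp_pos"].round(4),s["contact_force"].round(1),round(float(s["gripper_width"]),4))
    if h: break
print(T())
E
```

```text
[0.6059 0.0046 0.0569] [ 1.2 -0.5 -3.7]
0.054 False [0.6063 0.0054 0.0539] [ 2.8  3.3 -6.8] 0.0098
0.051 False [0.6063 0.0054 0.0513] [1.5 4.8 0.4] 0.009
0.049 False [0.6065 0.0054 0.0498] [0.2 4.8 3.4] 0.0094
0.047 False [0.6067 0.0054 0.0483] [-1.   4.5  8.5] 0.0095
0.0455 False [0.6069 0.0054 0.0474] [-2.8  5.3 13.4] 0.0097
25.4
```

```bash
python3 - <<'E'
from m import *
x2,y2=0.6066,0.0056
for z in (.0445,.0435,.0425,.0415,.0405,.0395,.0385):
    h=env.move_linear([x2,y2,z],max_speed=0.02); s=readout.observe(); print(z,h,s["tcp_pos"].round(4),s["contact_force"].round(1),round(float(s["gripper_width"]),4))
    if s["contact_force"][2]>27: break
env.wait(0.3); s=readout.observe(); print(s["tcp_pos"].round(4),s["contact_force"].round(1))
print(T())
E
```

```text
0.0445 False [0.6069 0.0055 0.0471] [-7.   3.5 22.6] 0.0096
0.0435 False [0.6069 0.0054 0.047 ] [-11.8   3.9  32.8] 0.0098
[0.6069 0.0054 0.0471] [-10.    4.2  32.4]
26.2
```

The height stalls at TCP z = 0.047 (38 + 9 mm, which is home) while the force climbs to 32 N. Releasing and checking.

```bash
python3 - <<'E'
from m import *
env.move_linear([.6069,.0054,.0465],max_speed=.02)
env.move_gripper(0.04); up(0.2); env.move_to([.45,.25,.3],Rtool(np.pi/2)); print(T())
f=save("top","5"); g=save("side","5")
for n,h in(("top",f),("side",g)):
    t=tray(h,"mid",.068,.084,.076,(.45,.75,-.15,.2)); m=t.pop("m"); P=cloud(h)[m]; 
    print(n,t,"z med",np.median(P[:,2]).round(4))
    q=P-[.6066,.0055,0]
    for sx in(1,-1):
        for sy in(1,-1):
            k=(sx*q[:,0]>.05)&(sy*q[:,1]>0.02); print(sx,sy,k.sum(),np.median(q[k,2]).round(4) if k.any() else None)
a=f["color"][100:250,180:370,::-1]; b=g["color"][120:270,210:400,::-1]
cv2.imwrite("pics/c5.png",cv2.resize(np.hstack([a,b]),(798,315),interpolation=cv2.INTER_CUBIC))
for t in tubes(f):
    if t["g"]>10 or t["r"]>10: print(t["c"],t["d"],t["r"],t["g"])
E
```

```text
28.8
top {'c': array([0.60849768, 0.0069575 ]), 'size': (149.9, 185.7), 'yaw': np.float32(0.018350363), 'n': 876, 'strips': [(np.int64(397), -0.009, 0.0652), (np.int64(409), -0.0001, -0.0662)]} z med 0.0752
1 1 149 0.0755
1 -1 152 0.075
-1 1 155 0.0754
-1 -1 164 0.0757
side {'c': array([0.60553735, 0.00359706]), 'size': (153.3, 186.2), 'yaw': np.float32(0.022272825), 'n': 649, 'strips': [(np.int64(264), -0.0025, 0.0656), (np.int64(321), 0.0006, -0.0662)]} z med 0.075
1 1 91 0.075
1 -1 107 0.0749
-1 1 107 0.0752
-1 -1 135 0.0753
[ 0.6466868  -0.19011516] [0.99996424 0.00845575] 0 30
[0.62900004 0.18099303] [ 0.99979967 -0.0200149 ] 0 33
[ 0.43463324 -0.11320761] [ 0.9999014  -0.01403965] 0 37
```

View pics/c5.png

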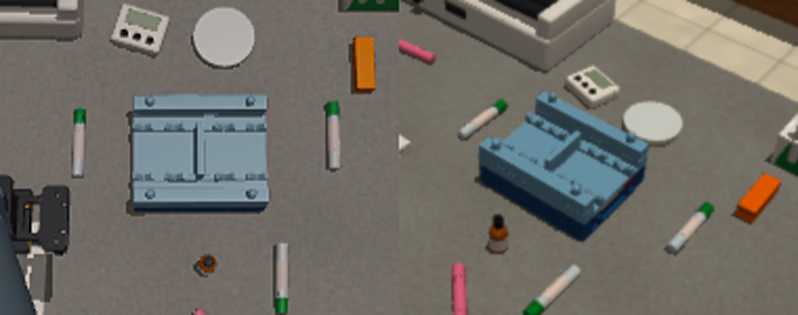

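Mid tray is fully home: all four corners read 75.0–75.7 mm against a true 76 (the depth reads about 0.7 mm low everywhere), and it is level. Now the green tubes.

```bash
python3 - <<'E'
from m import *
MID=np.array([.6068,.0054])
def do(c0,lny,half):
    f=grab_frame("top"); t=min(tubes(f),key=lambda t:np.hypot(*(t["c"]-c0))); print(t["c"].round(4),t["d"].round(3),"g",t["g"],round(t["L"],3))
    if t["g"]<15 or np.hypot(*(t["c"]-c0))>.03: print("??"); return False
    z=pick(t["c"]-.001,t["d"],half)
    if z is None: return False
    up(0.13,0.3); w=readout.observe()["gripper_width"]; print("held",round(w,4))
    if w<.012: return False
    place(lane(lny,MID,BYAW),BYAW,z+.0515,half,lift=.07); up(0.2); return True
if do(np.array([.63,.181]),.08,0):
    env.move_to([.45,.25,.3],Rtool(np.pi/2))
    f=save("top","6"); g=save("side","6"); print(T())
    a=f["color"][100:250,180:370,::-1]; b=g["color"][120:270,210:400,::-1]
    cv2.imwrite("pics/c6.png",cv2.resize(np.hstack([a,b]),(798,315),interpolation=cv2.INTER_CUBIC))
E
```

```text
[0.629  0.1809] [ 1.    -0.008] g 33 0.098
down False [0.6272 0.1797 0.0026] 31.4
width 0.0175
held 0.0176
placed True [0.6048 0.0854 0.0547] [-0.7  0.5  5. ] 34.1
36.0
```

View pics/c6.png

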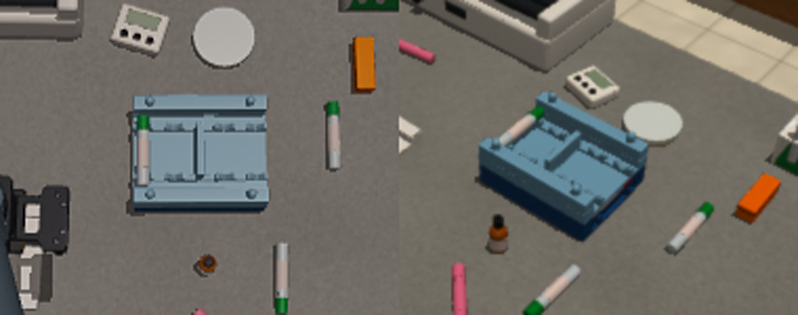

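The green tube sits in lane +80 at (143,150). Next two.

```bash
python3 - <<'E'
from m import *
MID=np.array([.6068,.0054])
def do(c0,lny,half):
    f=grab_frame("top"); t=min(tubes(f),key=lambda t:np.hypot(*(t["c"]-c0))); print(t["c"].round(4),t["d"].round(3),"g",t["g"],round(t["L"],3))
    if t["g"]<15 or np.hypot(*(t["c"]-c0))>.03: print("??"); return False
    z=pick(t["c"]-.001,t["d"],half)
    if z is None: return False
    up(0.13,0.3); w=readout.observe()["gripper_width"]; print("held",round(w,4))
    if w<.012: return False
    place(lane(lny,MID,BYAW),BYAW,z+.0515,half,lift=.07,op=.024); up(0.2); return True
ok=do(np.array([.4346,-.1132]),-.036,0)
if ok:
    env.move_to([.45,.25,.3],Rtool(np.pi/2))
    ok=do(np.array([.6467,-.19]),-.08,0)
env.move_to([.45,-.15,.35],Rtool(np.pi/2))
f=save("top","7"); g=save("side","7"); print(ok,T())
a=f["color"][100:250,180:370,::-1]; b=g["color"][120:270,210:400,::-1]
cv2.imwrite("pics/c7.png",cv2.resize(np.hstack([a,b]),(798,315),interpolation=cv2.INTER_CUBIC))
P=cloud(f)
for y in (.08,-.036,-.08):
    xy=lane(y,MID,BYAW)+.0015
    m=(np.abs(P[...,0]-xy[0])<.04)&(np.abs(P[...,1]-xy[1])<.005); print("tube top z",np.nanmedian(P[m][:,2]),m.sum())
E
```

```text
[ 0.4347 -0.1132] [ 1. -0.] g 37 0.099
down False [ 0.4341 -0.1143  0.0035] 39.1
width 0.0177
held 0.0175
placed True [ 0.6073 -0.0306  0.0551] [-0.8  0.2  3.3] 42.1
[ 0.6435 -0.1904] [1.    0.015] g 29 0.107
down False [ 0.6426 -0.1917  0.0031] 47.8
width 0.0178
held 0.0176
placed True [ 0.6082 -0.0746  0.055 ] [-0.5  0.2  4.8] 50.6
True 52.4
tube top z 0.06885294201776715 94
tube top z 0.0692010549283697 80
tube top z 0.06902921406551588 82
```

View pics/c7.png

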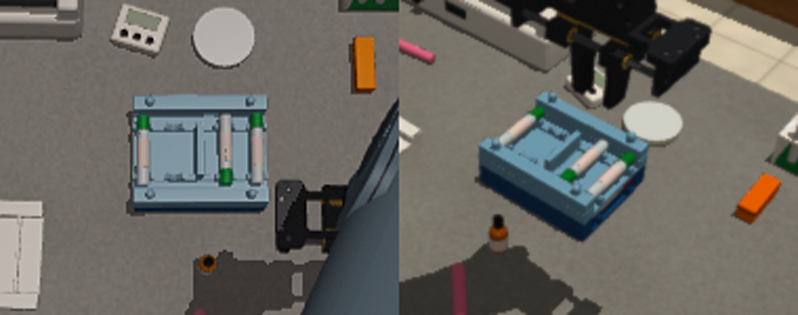

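View pics/top7.png

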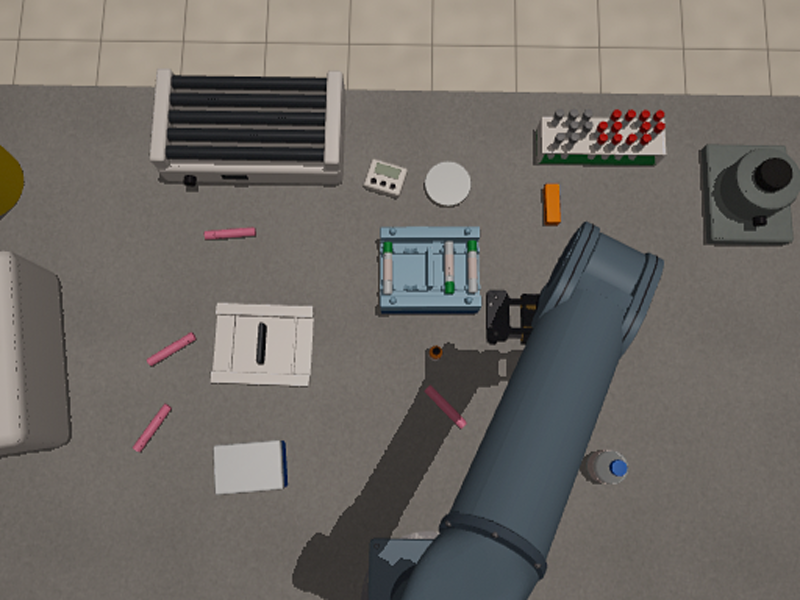

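Three green tubes lie in their lanes; their tops read 69 mm (70 mm expected, with the known bias). The lid has been knocked: it now sits at (262,345) instead of (265,359). I'll re-measure it and grip.

```bash
python3 - <<'E'
from m import *
f=grab_frame("top"); g=grab_frame("side")
o=[o for o in lidbox(f) if 2500<o[1]<3500]; print(o)
t=tray(f,"lid",.014,.03,.022,(.36,.60,.17,.45)); t.pop("m"); print(t)
yaw=t["yaw"]-np.mean([s[1] for s in t["strips"]])
c=t["c"]+np.array([np.cos(yaw),np.sin(yaw)])*(t["strips"][0][2]+t["strips"][1][2])/2
print(c,yaw)
for o in lidbox(g): print(o)
np.save("lid.npy",[c[0],c[1],yaw])
E
```

```text
[(array([168., 220.]), np.int32(3019), (463.7, 321.9), (190.2, 155.0), 88.9)]
{'c': array([0.46274725, 0.32341119]), 'size': (187.4, 153.3), 'yaw': np.float32(-0.017878413), 'n': 954, 'strips': [(np.int64(450), 0.0019, 0.0655), (np.int64(455), 0.0005, -0.0659)]}
[0.46254729 0.32341501] -0.019078413200378418
(array([220.,  77.]), np.int32(1312), (1008.7, 660.2), (569.3, 236.9), 84.85)
(array([105.,  85.]), np.int32(854), (678.9, 1066.4), (420.2, 157.6), 36.26)
(array([432., 172.]), np.int32(4903), (991.0, -187.3), (228.3, 696.9), 0.54)
(array([185., 184.]), np.int32(1711), (462.6, 316.0), (209.2, 161.7), 88.92)
(array([120., 208.]), np.int32(938), (253.5, 376.7), (93.9, 133.4), 6.23)
```

```bash
python3 - <<'E'
from m import *
c=np.array([0.4628-.0013,0.3228-.001]); yaw=-0.019
griprib(c,yaw,0.012)
up(0.15,0.15); print(readout.observe()["gripper_width"],readout.observe()["contact_force"].round(1))
x,y=.6068,.0054
env.move_to([x-0.05,y+0.05,0.16],Rtool(BYAW+np.pi/2))
env.move_linear([x,y,0.148],max_speed=.1); env.wait(.3)
s=readout.observe(); print(s["tcp_pos"].round(4),s["gripper_width"],s["qpos"].round(2),T())
f=save("top","8"); g=save("side","8")
for n,h in(("top",f),("side",g)):
    t=tray(h,"lid",.149,.167,.158,(.45,.75,-.15,.16)); m=t.pop("m"); print(n,t)
    im=h["color"][:,:,::-1].copy(); im[m]=(0,0,255)
    u=proj(h,[[.605,.003,.14]])[0].astype(int)
    cv2.imwrite(f"pics/m8{n}.png",cv2.resize(im[max(0,u[1]-80):u[1]+70,u[0]-95:u[0]+95],(570,450),interpolation=cv2.INTER_NEAREST))
E
```

```text
down False [0.4615 0.3217 0.0119]
width 0.01 [-0.9  1.9  0.2] tcp [0.4616 0.3221 0.0121] 56.6
0.009725353780829447 [-0.1 -0.1 -2.5]
[0.6067 0.0059 0.1481] 0.009604909082880964 [-0.75  0.83  1.02  1.77 -0.82  1.04  2.18] 59.9
top {'c': array([0.60573303, 0.00626187]), 'size': (152.9, 183.2), 'yaw': np.float32(0.018264055), 'n': 430, 'strips': [(np.int64(42), 0.0079, 0.0694), (np.int64(379), -0.0172, -0.0655)]}
side {'c': array([0.60403491, 0.00216988]), 'size': (158.5, 189.9), 'yaw': np.float32(0.009787321), 'n': 423, 'strips': [(np.int64(109), -0.0336, 0.0633), (np.int64(308), -0.0061, -0.066)]}
```

View pics/m8top.png

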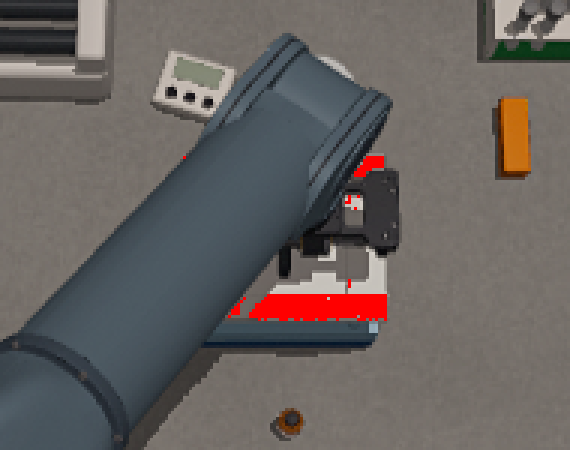

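View pics/m8side.png

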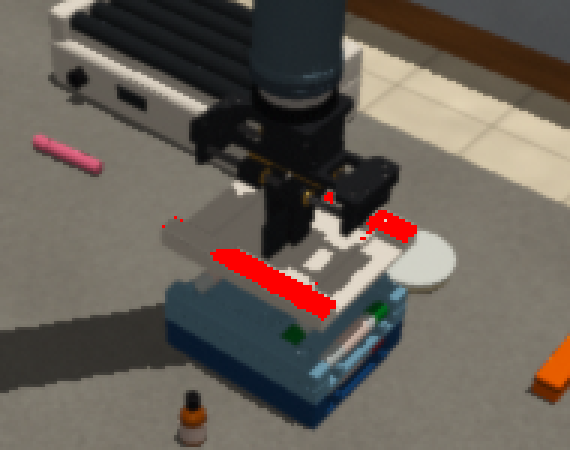

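Held-lid readings: the grip-based estimate says it is aligned within about 0.5 mm. Both camera views suggest +1 to +1.5 mm in x, though those edges are partly hidden. I'll go between the two (well inside the 2–3 mm guidance), watching force and height.

```bash
python3 - <<'E'
from m import *
x,y=.6075,.0060
env.move_linear([x,y,0.110],Rtool(BYAW+np.pi/2),max_speed=0.06); s=readout.observe(); print(s["tcp_pos"].round(4),s["contact_force"].round(1))
x2,y2=np.array([x,y])*2-s["tcp_pos"][:2]
for z in (.104,.101,.098,.095,.092,.090,.088):
    h=env.move_linear([x2,y2,z],max_speed=0.02,contact_N=20); s=readout.observe(); print(z,h,s["tcp_pos"].round(4),s["contact_force"].round(1),round(float(s["gripper_width"]),4))
    if h: break
print(T())
E
```

```text
[0.6077 0.0058 0.1102] [ 0.1 -0.2 -1.8]
0.104 False [0.6073 0.0062 0.104 ] [-0.7 -0.4 -1.7] 0.0093
0.101 False [0.6072 0.0062 0.1008] [-0.   0.5 -2.1] 0.0093
0.098 False [0.6072 0.0061 0.0978] [-0.4 -0.7 -3.6] 0.0095
0.095 False [0.6072 0.0055 0.0947] [ 0.8 -2.9 -5.9] 0.0096
0.092 False [0.6074 0.0055 0.0925] [-1.6 -3.4  3.3] 0.0097
0.09 False [0.6075 0.0055 0.091 ] [-2.9 -2.6  8.5] 0.0098
0.088 False [0.6075 0.0055 0.0896] [-5.9 -1.5 14.5] 0.0094
62.9
```

```bash
python3 - <<'E'
from m import *
for z in (.087,.086,.085,.084,.083,.082):
    h=env.move_linear([.6072,.0055,z],max_speed=0.02); s=readout.observe(); print(z,s["tcp_pos"].round(4),s["contact_force"].round(1),round(float(s["gripper_width"]),4))
    if s["contact_force"][2]>29: break
env.wait(.3); s=readout.observe(); print(s["tcp_pos"].round(4),s["contact_force"].round(1),T())
E
```

```text
0.087 [0.6075 0.0055 0.0892] [-7.1 -0.5 20.8] 0.0095
0.086 [0.6075 0.0054 0.0887] [-8.6  0.9 23.9] 0.0099
0.085 [0.6074 0.0055 0.088 ] [-10.5   1.3  28.6] 0.0095
0.084 [0.6075 0.0055 0.088 ] [-14.7   2.   36.4] 0.0096
[0.6075 0.0055 0.088 ] [-14.1   2.4  36.3] 64.2
```

The lid stopped at 0.0880, which is home for it, with the force climbing to 36 N. Releasing and checking.

```bash
python3 - <<'E'
from m import *
env.move_linear([.6074,.0055,.0875],max_speed=.02)
env.move_gripper(0.04); up(0.22); env.move_to([.45,.35,.35],Rtool(np.pi/2)); print(T())
f=save("top","9"); g=save("side","9")
for n,h in(("top",f),("side",g)):
    t=tray(h,"lid",.090,.107,.098,(.45,.75,-.15,.2)); m=t.pop("m"); P=cloud(h)[m]; print(n,t)
    q=P-[.607,.0055,0]
    for sx in(1,-1):
        for sy in(1,-1):
            k=(sx*q[:,0]>.05)&(sy*q[:,1]>0.02); print(sx,sy,k.sum(),np.median(q[k,2]).round(4))
a=f["color"][100:250,180:370,::-1]; b=g["color"][120:270,210:400,::-1]
cv2.imwrite("pics/c9.png",cv2.resize(np.hstack([a,b]),(798,315),interpolation=cv2.INTER_CUBIC))
E
```

```text
67.1
top {'c': array([0.60636194, 0.00636701]), 'size': (153.6, 185.6), 'yaw': np.float32(0.020097494), 'n': 1050, 'strips': [(np.int64(462), 0.0043, 0.0672), (np.int64(525), 0.0002, -0.0639)]}
1 1 183 0.0976
1 -1 182 0.0978
-1 1 207 0.0979
-1 -1 207 0.0971
side {'c': array([0.6046842 , 0.00362612]), 'size': (156.4, 189.5), 'yaw': np.float32(0.020822287), 'n': 781, 'strips': [(np.int64(343), -0.0053, 0.0664), (np.int64(411), 0.002, -0.0654)]}
1 1 134 0.0969
1 -1 142 0.097
-1 1 145 0.097
-1 -1 180 0.097
```

View pics/c9.png

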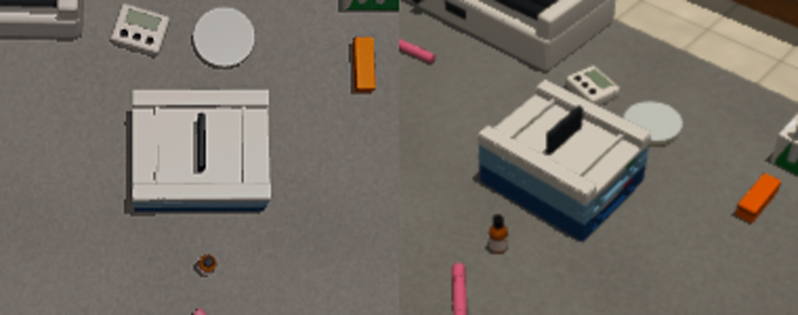

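View pics/top9.png

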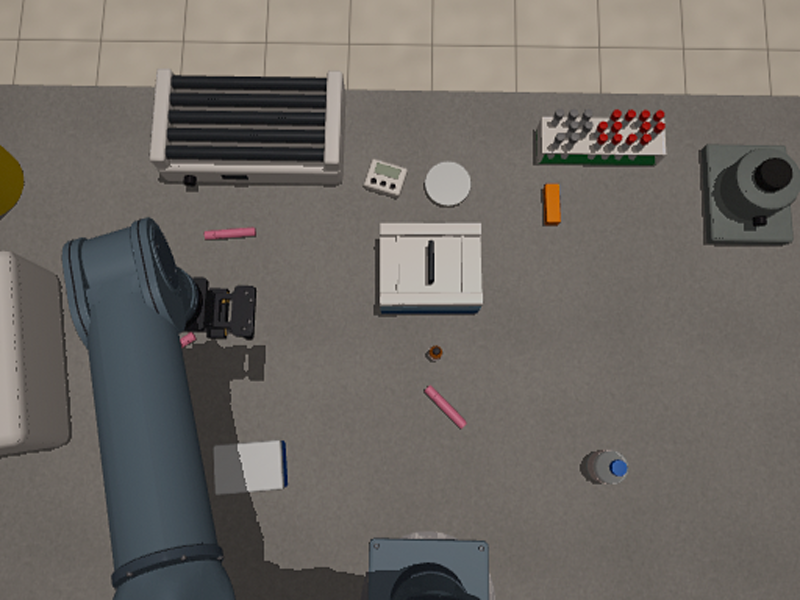

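The lid is at (430,262), level, with all corners at 97–98 mm (98 expected). Bystanders and pink tubes are unmoved, and no red- or green-capped tube is left lying on the bench. Handing in.

```bash
python3 - <<'E'
from workcell import job, env, readout
print(job.job_done()); print(readout.observe()["t"])
E
```

```text
the job is handed in; nothing more can be done
None
the job is handed in; nothing more can be done
```

I packed all five tubes that were there, pressed both the pale blue tray and the white cover fully home, and handed the job in at about 67 s of the 210 s.

- **Tubes:** The two red-capped tubes went into the dark blue tray (lanes ±80) and the three green-capped ones into the pale blue tray (lanes +80, −36, −80). Tube tops read 30.5 mm and 69 mm, against 32 and 70 expected. The camera depth reads about 0.5–1.5 mm low throughout, and the pictures showed every tube lying in its lane.
- **Pale blue tray:** I pressed it with about 32 N until it stopped at its home height. All four corners then read 75.0–75.7 mm (76 expected).
- **White cover:** It had been knocked about 3 cm aside during the run, so I found it again before gripping. I pressed it with about 36 N until it stopped at home height; its corners read 96.9–97.9 mm (98 expected).
- **Last look:** The stack is level and the gripper is clear of it. The bystanders and pink tubes look unmoved; one pink tube was partly hidden by the arm in that view.
- **Disagreements:** The two cameras differed by about 2–3 mm in position. For the held cover, grip and camera estimates differed by about 1 mm in x, so I aimed between them and it seated normally.

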